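Push a found tin through the sprung flap of the lost-property box

ROBOT

A 7-joint arm with a two-finger parallel gripper is mounted at the origin on the work surface. World frame = base frame: x ahead of the robot, y to its left, z up, the work surface at z = 0. Lengths are in m, angles in rad, forces in N, time in s.
With the tool pointing down it reaches from about 0.375 to 0.925 m from the base axis. Payload 3.1 kg.
Tool frame: the origin (TCP) lies between the finger pads; the fingertips stand 19 mm ahead of it and the grasp point (between the pads) is the TCP; z points along the fingers, y is the direction in which the jaws open and shut (so a half turn about z gives the same grasp; the last joint's range is limited). The gripper opens to 85 mm and grips with 20 to 120 N. Pads are 22 mm wide; open, the fingers measure 114 mm over their backs; the gripper's body (76 mm by 85 mm) begins 54 mm behind the grasp point. The pads swing forward as they close: fully open they stand 13 mm farther back than shut.
Start: joints at [-0.098, 0.383, 0.044, 1.598, -0.018, 1.161, -0.05], TCP at [0.65, 0, 0.25] pointing down, gripper open.
Joint ranges: [-2.61, 2.61], [-0.41, 2.15], [-1.48, 1.57], [0, 2.5], [-1.57, 4.71], [0.05, 1.97], [-2.85, 2.85]. Speed limits (rad/s): [2.79, 2.79, 3.14, 3.14, 3.14, 3.14, 3.14].

INTERFACE

Orientations are given as a unit quaternion [x, y, z, w].
In Python, from bench import move_ptp, movel, move_j, move_gripper, pause, inverse_kinematics, read_camera, camera_params, MotionError, sign_off, look_for, tip_of, read_time_s, read_qpos, read_joint_vel, read_effort, read_eef_pos, read_tcp_rot, read_ft_force, read_ft_torque, read_finger_gap gives the robot as it stands. Calls block until the motion is done:
- move_ptp(position, orientation): joint-space move of the TCP to a pose.
- movel(position, orientation=None, speed=0.15): straight line of the TCP; orientation=None keeps the orientation; speed is the mean speed in m/s.
- move_j(angles): joint-space move.
- move_gripper(opening, effort=None): finger opening in m; effort is the grip in N (None keeps the last); returns when the fingers have stopped.
- pause(seconds).
- inverse_kinematics(position, orientation): joint angles nearest the present ones, or None.
- read_camera(name): name is "scene" or "side" or "wrist"; returns the picture (384x512x3 uint8, red, green, blue); there is no depth.
- camera_params(name): a dict with "K" (3x3 intrinsics, pixels), "camera_from_world" (4x4, takes a point from world to camera coordinates). Camera axes: x right, y down, z forward; pixel columns grow to the right and rows downward; lengths in m; the calibration is good to about 2 mm. A picture is of the moment at which its call begins: read the wrist's pose just before it. camera_params takes no time and is no camera call; for the wrist camera it gives the pose at the moment of the call.
A pose or a line that the arm cannot do raises MotionError and nothing moves.
- sign_off(): hands the job in, once; it reports no verdict.
Trained networks look in the newest picture that a camera, given by its name, has taken for a name from the list of things; names that differ only in an ending like _2 or _b are one class to them, and where a whole thing is asked for, a point or a joint stands for the part that bears it (a point fixed in the world has none). Each returns a list of dicts, best first, with "confidence" (0 to 1); they miss things now and then, are a little off and sometimes report something else, mostly with a low value. They report only what shows in the picture. A call takes as long as a camera call. They do not tell look-alikes from the thing itself.
- look_for(camera, name): "at" ([column, row] in pixels, amid what is visible of it).
- tip_of(camera, name): "at" ([column, row] in pixels: a listed point, or the origin of a listed thing).
Readings, each from a call of its own:
- read_time_s(): time.
- read_qpos(): joint angles.
- read_joint_vel(): joint speeds.
- read_effort(): joint torques, N m.
- read_eef_pos(): TCP position.
- read_tcp_rot(): TCP orientation.
- read_ft_force(): force on the tool from outside, world axes, zero at the start.
- read_ft_torque(): the same for the moment, N m.
- read_finger_gap(): finger opening in m.
Only numpy, scipy, OpenCV 4.12 (cv2) and the standard library are available. Lean on these libraries where they do the work, as an engineer would, in place of code of your own. Each camera call takes 0.05 s, during which the arm holds its last target. There are 200 camera calls.

TASK

A pocket tin found in the laundry lies on the sill of the lost-property box. With one finger push the box's sprung flap open and hold it open, and with the other finger push the tin off the sill so that it drops into the box, then let the flap close. Only push the tin, do not lift it, and leave the car key on the sill and everything on the bench where they are.

Things in the scene. Friction and masses are not known exactly. Their poses are not given: they have to be found in the camera images.
- dropbox: Lost-property box: white sheet-steel, fixed on the bench, 260 mm deep (x), 360 wide (y), 162 high. Origin at bench level straight below the middle of the sill's rear edge; x runs from sill through flap to the back, y left along the sill, z up. Front half (x -130 to 0): flat grey sill. Behind x = 0: the mouth, 344 mm wide, with the flap over it, then the flat hood top. Hollow below; inner floor 6 mm up.
- lip (a point): Middle of the sill's rear edge, on its upper face (box frame 0, 0, 110 mm); axes as the box. The sill is a level plate, open to the front (130 mm deep) and above; side walls stand 10 mm above it (inner faces at y +-177 mm). A thing whose middle is pushed past this edge tips and drops into the box if the flap is open.
- hinge (a point): Middle of the flap's hinge line, along the box's y (box frame 46, 0, 159 mm): 49 mm above the sill, 46 mm behind its rear edge. Axes as the box. The hood top starts just behind it and is 162 mm above the bench (52 mm above the sill), 50 to 130 mm behind the sill's edge; nothing stands above it.
- flap (a joint): Flap opening in rad: 0 shut (start), growing as its lower edge is pushed inward and down; stop at 1.1. At 0.7 rad it hangs about vertical, lower edge 15 mm below the sill and 44 mm behind the sill's edge. A spring shuts it when let go: under 1 N at the lower edge starts it, 3 to 4 N at sill level holds 0.7 rad. A fingertip a few mm above sill level moving inward anywhere along its width opens it.
- flap_edge (a point): Middle of the flap's free lower edge; moves with the flap. The flap is a plain aluminium plate 344 mm wide, 64 mm long from hinge to this edge, sloping 48 deg from level when shut; this edge then lies 3 mm behind the sill's rear edge, 1 mm above sill level.
- tin: Closed pocket tin of bare metal, a flat box 40 mm (its x) by 64 mm (its y) by 20 mm high, 50 to 100 g, raised panel on the lid. Origin: centre of its underside. Starts on the sill left or right of the middle, long side along the sill's rear edge within 0.25 rad, its centre 50 to 70 mm in front of the edge and 70 to 110 mm off the middle.
- car_key: Black car key (50 x 32 x 13 mm) with a steel split ring, 74 mm long in all (its x, ring at +x). Origin: middle of its length, underside. Lies on the sill on the other side of the middle from the tin, length across the sill within 0.25 rad, its centre 50 to 70 mm in front of the edge and 70 to 110 mm off the middle. It stays there.
- spotting_bottle: Small yellow spotting bottle with a nozzle, 38 mm across, 118 mm tall, standing on the bench left of the box. Origin: centre of its underside. Leave alone.
- jug: Clear plastic measuring jug, 90 mm across, 130 mm tall, on the bench right of the box; handle on its own +y side. Origin: centre of its underside. Leave alone.
- spotting_brush: Wooden spotting brush 175 mm long (its x), 29 mm high, lying on the bench farther left of the box. Origin: near its middle, at bench level. Leave alone.
There are look-alikes about, which are no part of the job. Of the things like the tin, leave any that is orange, purple or yellow; of the rest the larger one is meant.

How it is judged:
By the outcome, as a careful person would: the job done as asked, in the order asked, and still so for the second after the job is handed in, with the robot touching nothing.
It also fails if it takes over 45 s, if anything falls off the work surface, if the arm or the gripper's body presses on something with over 40 N, if the wrist force passes 120 N, or if a joint passes its speed limit or range.

## Working session

There is one attempt and no reset: what is moved stays moved. The work goes in short steps, each a Python script; the robot and the scene stay as the last script left them, time stands still between calls to the robot, and variables do not carry over. Pictures are saved under pics/ and viewed, about 8 in all and at most 12, crops included, and the job is handed in when it is done.

```bash
ls; mkdir -p pics; python3 - <<'E'
from bench import *
import cv2,numpy as np
ims=[]
for c in ["scene","side"]:
    im=read_camera(c); cv2.imwrite(f"pics/{c}0.png",im[:,:,::-1])
    p=camera_params(c);print(c,np.round(p["K"],1).tolist(),np.round(p["camera_from_world"],3).tolist())
    for n in ["tin","car_key","dropbox","jug","spotting_bottle"]:
        print(n,[(np.round(d["at"]).tolist(),round(d["confidence"],2)) for d in look_for(c,n)])
    for n in ["lip","hinge","flap_edge","dropbox","tin"]:
        print("tip",n,[(np.round(d["at"],1).tolist(),round(d["confidence"],2)) for d in tip_of(c,n)])
print(read_time_s(),read_tcp_rot())
a=cv2.imread("pics/scene0.png");b=cv2.imread("pics/side0.png")
cv2.imwrite("pics/both0.png",cv2.resize(np.vstack([a,b]),(400,600)))
E
```

```text
pics
scene [[382.4, 0.0, 257.8], [0.0, 382.4, 190.3], [0.0, 0.0, 1.0]] [[-0.39, 0.92, -0.016, 0.174], [0.683, 0.278, -0.675, -0.33], [-0.617, -0.274, -0.738, 1.412], [0.0, 0.0, 0.0, 1.0]]
tin [([276.0, 184.0], 0.93), ([346.0, 281.0], 0.86), ([325.0, 185.0], 0.72), ([258.0, 160.0], 0.6)]
car_key [([217.0, 163.0], 0.62)]
dropbox [([231.0, 213.0], 0.85)]
jug [([137.0, 171.0], 0.86), ([377.0, 250.0], 0.64)]
spotting_bottle [([332.0, 230.0], 0.68)]
tip lip [([231.4, 195.6], 0.77)]
tip hinge [([225.9, 194.3], 0.69)]
tip flap_edge [([235.9, 198.4], 0.56)]
tip dropbox [([234.6, 197.7], 0.72)]
tip tin [([274.3, 185.6], 0.88), ([324.8, 190.0], 0.66), ([343.0, 280.2], 0.59), ([293.7, 177.9], 0.56), ([257.2, 168.6], 0.45)]
side [[418.5, 0.0, 254.3], [0.0, 418.5, 192.0], [0.0, 0.0, 1.0]] [[-0.748, -0.663, 0.01, 0.437], [-0.457, 0.505, -0.732, 0.312], [0.481, -0.552, -0.681, 1.026], [0.0, 0.0, 0.0, 1.0]]
tin [([310.0, 228.0], 0.77), ([246.0, 204.0], 0.75), ([160.0, 250.0], 0.71), ([286.0, 259.0], 0.68), ([264.0, 280.0], 0.49)]
car_key [([285.0, 169.0], 0.46), ([241.0, 188.0], 0.3)]
dropbox [([242.0, 188.0], 0.61), ([200.0, 250.0], 0.37)]
jug [([312.0, 139.0], 0.64)]
spotting_bottle [([198.0, 247.0], 0.74)]
tip lip [([248.7, 179.2], 0.67)]
tip hinge [([247.7, 177.1], 0.64), ([231.1, 158.2], 0.56)]
tip flap_edge [([247.1, 178.8], 0.55)]
tip dropbox [([244.7, 206.9], 0.76)]
tip tin [([310.8, 231.2], 0.86), ([158.7, 250.8], 0.79), ([287.7, 262.6], 0.62), ([248.5, 207.5], 0.53), ([267.6, 278.9], 0.44)]
1.1 [7.07100631e-01 7.07112931e-01 2.29532595e-05 1.10609619e-06]
```

View pics/scene0.png

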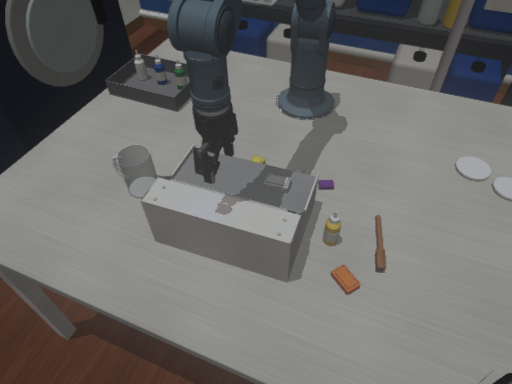

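View pics/side0.png

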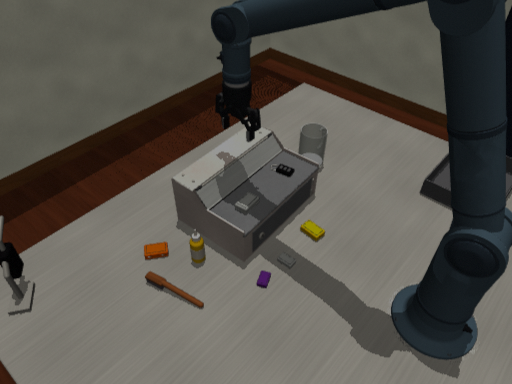

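The tin candidates in the side picture are:
- grey on the sill (246,204)
- small grey on the bench (286,259)
- yellow (312,229)
- purple (264,279)
- orange (155,250)

Coloured ones are out, and of the two greys the larger one is on the sill, as described. I'll confirm this in a crop alongside the wrist view.

```bash
cat > h.py <<'E'
from bench import *
import cv2,numpy as np
def ray(c,uv,P=None):
    P=P or camera_params(c);T=np.array(P["camera_from_world"]);K=np.array(P["K"])
    d=T[:3,:3].T@np.linalg.inv(K)@[uv[0],uv[1],1];return -T[:3,:3].T@T[:3,3],d
def onz(c,uv,z,P=None):
    o,d=ray(c,uv,P);return o+d*(z-o[2])/d[2]
def proj(c,p,P=None):
    P=P or camera_params(c);q=np.array(P["camera_from_world"])@[*p,1];q=np.array(P["K"])@q[:3];return q[:2]/q[2]
E
python3 - <<'E'
from h import *
r=np.round
for n,s,d in [("tin",(276,184),(246,204)),("key",(217,163),(285,169)),("grey2",(325,185),(286,259))]:
    print(n,r(onz("scene",s,.12 if n!="grey2" else .01),3),r(onz("side",d,.12 if n!="grey2" else .01),3))
print("lip",r(onz("scene",(231.4,195.6),.11),3),r(onz("side",(248.7,179.2),.11),3))
im=read_camera("wrist");P=camera_params("wrist");T=np.array(P["camera_from_world"])
print("wristcam pos",r(-T[:3,:3].T@T[:3,3],3),r(T[:3,:3],2).tolist(),r(P["K"],0).tolist())
side=cv2.imread("pics/side0.png")[130:300,140:340]
cv2.imwrite("pics/a.png",np.vstack([cv2.resize(im[:,:,::-1],(400,300)),cv2.resize(side,(400,300),interpolation=cv2.INTER_CUBIC)]) )
E
```

```text
tin [0.54  0.092 0.12 ] [0.528 0.098 0.12 ]
key [ 0.527 -0.082  0.12 ] [ 0.542 -0.09   0.12 ]
grey2 [0.392 0.189 0.01 ] [0.378 0.101 0.01 ]
lip [ 0.61 -0.    0.11] [0.599 0.009 0.11 ]
wristcam pos [0.651 0.069 0.375] [[1.0, 0.0, -0.0], [0.0, -0.96, 0.27], [-0.0, -0.27, -0.96]] [[337.0, 0.0, 253.0], [0.0, 337.0, 187.0], [0.0, 0.0, 1.0]]
```

View pics/a.png

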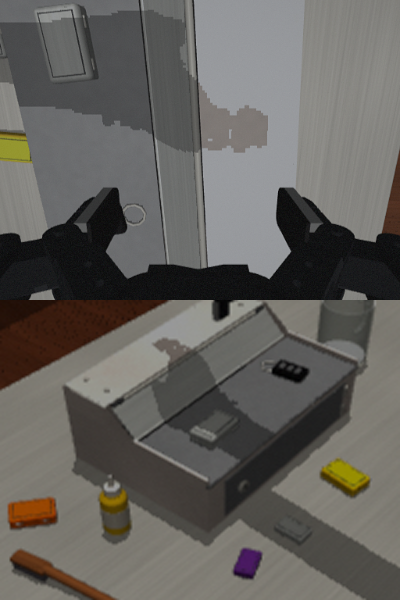

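The crop confirms it: the grey tin with the raised lid on the sill (left, +y) is clearly larger than the grey one on the bench, and the key is on the right. Next I measure the sill edge and tin from the wrist picture.

```bash
python3 - <<'E'
from h import *
r=np.round
im=read_camera("wrist");P=camera_params("wrist")
k=1.28
print("lip",[r(onz("wrist",np.array(p)*k,.11,P),4) for p in [(144,0),(155,120),(168,265)]])
print("hood",[r(onz("wrist",np.array(p)*k,.162,P),4) for p in [(188,0),(198,140),(207,268)]])
print("tin",[r(onz("wrist",np.array(p)*k,.13,P),4) for p in [(38,8),(82,3),(97,76),(54,84)]])
for n in ["tin","lip","flap_edge","hinge"]:
    z={"tin":.11,"lip":.11,"flap_edge":.111,"hinge":.159}[n]
    print(n,[(r(onz("wrist",d["at"],z,P),3),round(d["confidence"],2)) for d in tip_of("wrist",n)])
g=cv2.cvtColor(im,cv2.COLOR_RGB2GRAY)
for v in (20,200,300):
    gr=np.gradient(g[v-3:v+4].mean(0).astype(float)); c=[int(i) for i in np.argsort(-abs(gr[150:300]))[:10]+150]
    print(v,sorted(c))
L=cv2.createLineSegmentDetector().detect(g)[0][:,0]
for l in L:
    if np.hypot(l[2]-l[0],l[3]-l[1])>60: print(r(l),r(onz("wrist",l[:2],.11,P)[:2],3),r(onz("wrist",l[2:],.11,P)[:2],3))
E
```

```text
lip [array([0.6018, 0.132 , 0.11  ]), array([0.607 , 0.0225, 0.11  ]), array([ 0.6149, -0.1525,  0.11  ])]
hood [array([0.6434, 0.1196, 0.162 ]), array([0.6507, 0.0148, 0.162 ]), array([ 0.6594, -0.1124,  0.162 ])]
tin [array([0.516 , 0.1212, 0.13  ]), array([0.5535, 0.1249, 0.13  ]), array([0.5599, 0.0659, 0.13  ]), array([0.5203, 0.0588, 0.13  ])]
tin [(array([ 0.465, -0.005,  0.11 ]), 0.84), (array([0.535, 0.091, 0.11 ]), 0.71)]
lip [(array([0.605, 0.005, 0.11 ]), 0.68)]
flap_edge [(array([0.607, 0.007, 0.111]), 0.95)]
hinge [(array([0.648, 0.009, 0.159]), 0.82)]
20 [179, 181, 182, 235, 237, 238, 246, 247, 248, 249]
200 [197, 198, 199, 200, 203, 249, 256, 257, 258, 259]
300 [208, 209, 210, 212, 213, 255, 261, 262, 263, 264]
[248.   1. 266. 339.] [0.647 0.132] [ 0.662 -0.153]
[179.   1. 214. 336.] [0.598 0.132] [ 0.614 -0.149]
[488. 297. 511. 189.] [ 0.861 -0.107] [ 0.861 -0.007]
[255. 189. 244.   0.] [ 0.652 -0.007] [0.644 0.132]
[211. 336. 177.   1.] [ 0.611 -0.148] [0.596 0.132]
[263. 339. 255. 192.] [ 0.66  -0.153] [ 0.652 -0.009]
[ 31. 167.  10.  76.] [0.472 0.011] [0.469 0.081]
[107.  92.  92.  20.] [0.54 0.07] [0.535 0.119]
[ 95.  24. 109.  93.] [0.537 0.116] [0.542 0.069]
[108.   7. 126.  98.] [0.547 0.128] [0.554 0.065]
[240.  43. 246. 151.] [0.641 0.104] [0.645 0.025]
[216. 334. 201. 181.] [ 0.616 -0.147] [0.608 0.   ]
[52. 31. 68. 96.] [0.505 0.112] [0.51  0.067]
[249. 196. 258. 341.] [ 0.647 -0.012] [ 0.655 -0.154]
[66. 98. 50. 31.] [0.508 0.065] [0.504 0.112]
[ 60. 291.  40. 207.] [ 0.478 -0.101] [ 0.474 -0.022]
[200. 174. 184.  16.] [0.608 0.005] [0.601 0.122]
[118.  97. 101.  24.] [0.547 0.066] [0.541 0.117]
[378. 239. 389.   1.] [ 0.757 -0.051] [0.747 0.132]
[ 47.  30.  64. 102.] [0.501 0.112] [0.506 0.062]
```

Box lip is about (0.6065, 0.005) with yaw about 0.055, and the tin sits at box coordinates (-64, +91) mm. These match the given ranges. I'll turn the jaw line diagonally, so the leading finger opens the flap beside the tin and the trailing finger pushes the tin.

```bash
cat >> h.py <<'E'
from scipy.spatial.transform import Rotation as R
PSI=.055; O=np.array([.6065,.005,.110]); B=R.from_euler("z",PSI).as_matrix()
H=.019; TILT=np.radians(15)
def frame(a,tilt=TILT):
    a=np.radians(a);u=np.array([np.sin(a),-np.cos(a),0]);v=np.array([np.cos(a),np.sin(a),0])
    z=np.array([0,0,-1])*np.cos(tilt)+v*np.sin(tilt)
    return u,v,z
def tcp_from(a,pt,which,h=H):
    """TCP pose putting leading corner of 'push'/'flap' fingertip at box point pt (rel. lip)."""
    u,v,z=frame(a); w=np.cross(u,z); w=w if w@v>0 else -w
    off=z*h+11e-3*w+u*(-.0425 if which=="push" else .057)
    M=np.column_stack([np.cross(u,z),u,z])
    return O+B@(np.array(pt)-off), R.from_matrix(B@M).as_quat()
def box(p): return B.T@(np.array(p)-O)
E
python3 - <<'E'
from h import *
p,q=tcp_from(45,[-.094,.091,.07],"push")
print(p,inverse_kinematics(p,q))
move_ptp(p,q)
f0=read_ft_force();print(f0,read_finger_gap(),read_time_s())
im=read_camera("wrist");s=read_camera("side")
cv2.imwrite("pics/b.png",np.hstack([im[:,:,::-1],s[130:290,200:340][:, :, ::-1].repeat(2,0).repeat(2,1)[:384].copy() if 0 else cv2.resize(s[90:282,160:304],(288,384))[:,:,::-1]]))
for n,a,b in [("push",-.0425,11e-3),("flap",.057,11e-3)]:
    pass
E
```

```text
[0.52892869 0.05076251 0.19550558] [-0.12820906  0.13068283  0.06200673  2.06937959 -0.27410171  0.77111184
 -0.61701909]
[0.48465148 0.09313432 0.63884441] 0.08541993652957768 2.025
```

View pics/b.png

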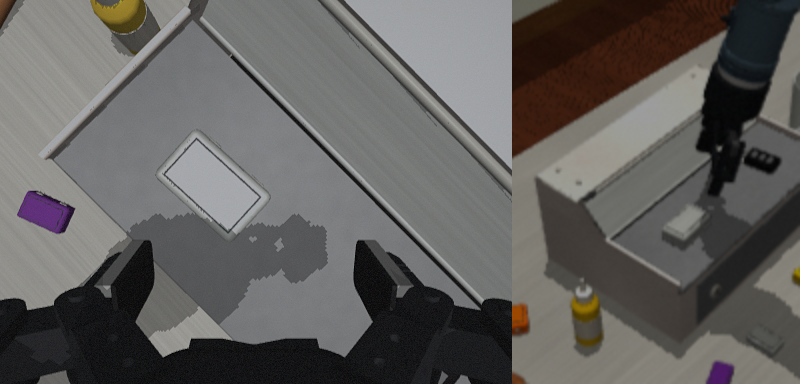

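The view shows the tin's lid corners near (197,131), (270,195), (232,240), (157,176), the left fingertip's inner corner near (152,240), and the right one near (355,240).

```bash
python3 - <<'E'
from h import *
r=np.round
P=camera_params("wrist");p=np.array(read_eef_pos());M=R.from_quat(read_tcp_rot()).as_matrix()
for h in (.006,.012,.019):
    for y in (-.0425,-.057,.0425,.057):
        print(h,y,[r(proj("wrist",p+M@[x,y,h],P)) for x in(-.011,.011)])
print("tin",[r(box(onz("wrist",c,.128,P))*1e3,1) for c in [(197,131),(270,195),(232,240),(157,176)]])
print("lip/front/side",[r(box(onz("wrist",c,.11,P))*1e3,1) for c in [(200,22),(232,57),(478,300),(128,234),(230,338)]])
print([(d["at"],r(box(onz("wrist",d["at"],.11,P))*1e3),d["confidence"]) for n in ("tin","lip") for d in tip_of("wrist",n)])
E
```

```text
0.006 -0.0425 [array([156., 284.]), array([152., 238.])]
0.006 -0.057 [array([122., 284.]), array([117., 238.])]
0.006 0.0425 [array([351., 284.]), array([355., 238.])]
0.006 0.057 [array([384., 284.]), array([390., 238.])]
0.012 -0.0425 [array([159., 277.]), array([156., 232.])]
0.012 -0.057 [array([127., 277.]), array([122., 232.])]
0.012 0.0425 [array([347., 277.]), array([351., 232.])]
0.012 0.057 [array([379., 277.]), array([384., 232.])]
0.019 -0.0425 [array([163., 269.]), array([160., 226.])]
0.019 -0.057 [array([133., 269.]), array([128., 226.])]
0.019 0.0425 [array([343., 269.]), array([347., 226.])]
0.019 0.057 [array([374., 269.]), array([378., 226.])]
tin [array([-49.7, 121.6,  18. ]), array([-45.7,  62.3,  18. ]), array([-81.8,  59.2,  18. ]), array([-86.5, 119.5,  18. ])]
lip/front/side [array([  2.8, 175.4,  -0. ]), array([  1.5, 144. ,  -0. ]), array([  3.4, -87.2,  -0. ]), array([-130.9,  109.8,   -0. ]), array([-132.1,   12.3,   -0. ])]
[([48.8, 210.9], array([-157.,  158.,   -0.]), 0.91), ([219.3, 187.5], array([-66.,  89.,  -0.]), 0.76), ([383.1, 212.1], array([-0., -0., -0.]), 0.91)]
```

Everything agrees: open fingertips stand 6 mm ahead of the TCP, the lip and front edge fit within 3 mm, and the tin is at (-66, 90). I'll use a little more tilt for hood clearance, descend behind the tin, then push in stages while watching the force.

```bash
sed -i 's/^H=.*/H=.006; TILT=np.radians(22)/; s/else .057/else .054/' h.py
cat >> h.py <<'E'
ZC=.004+.022*np.sin(TILT)
def go(a,pt,which,speed=.06,lim=15):
    p,q=tcp_from(a,pt,which); movel(p,q,speed=speed)
    f=np.array(read_ft_force()); print(a,np.round(np.array(pt)*1e3),which,"F",np.round(f,1),"t",round(read_time_s(),1))
    if np.linalg.norm(f)>lim: raise SystemExit("force")
E
python3 - <<'E'
from h import *
go(45,[-.096,.091,.06],"push",.1)
go(45,[-.096,.091,ZC+.004],"push",.1)
go(45,[-.096,.091,ZC],"push",.03)
for x in (-.08,-.065,-.05): go(45,[x,.091,ZC],"push")
im=read_camera("wrist");s=read_camera("scene")
cv2.imwrite("pics/c.png",np.hstack([im[:,:,::-1],cv2.resize(s[130:258,190:286],(288,384))[:,:,::-1]]))
E
```

```text
45 [-96.  91.  60.] push F [0.1 0.5 0.6] t 2.6
45 [-96.  91.  16.] push F [-0.7  0.7  1. ] t 3.2
45 [-96.  91.  12.] push F [ 0.6 -0.9  0.3] t 3.5
45 [-80.  91.  12.] push F [ 0.1  0.4 -0.5] t 3.9
45 [-65.  91.  12.] push F [-0.1 -0.3 -0.2] t 4.3
45 [-50.  91.  12.] push F [-1.1  0.8  0.8] t 4.7
```

View pics/c.png

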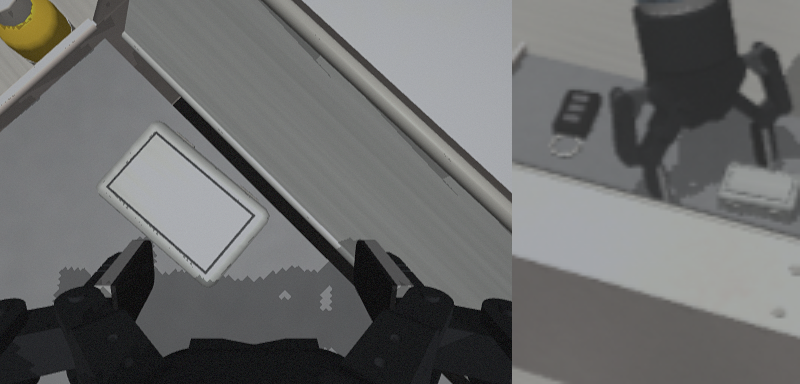

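The tin is square to the push, with its front edge about 10 mm short of the lip. The leading finger at (365,245) has begun opening the flap (dark slit from (180,100) to (355,280)). Continuing.

```bash
python3 - <<'E'
from h import *
for x in (-.04,-.034,-.029,-.025): go(45,[x,.091,ZC],"push",.04)
im=read_camera("wrist");s=read_camera("scene")
cv2.imwrite("pics/d.png",np.hstack([im[:,:,::-1],cv2.resize(s[130:258,190:286],(288,384))[:,:,::-1]]))
E
```

```text
45 [-40.  91.  12.] push F [-1.9  0.5  0.3] t 5.2
45 [-34.  91.  12.] push F [-2.8 -0.5 -1.2] t 5.5
45 [-29.  91.  12.] push F [-3.7  1.4 -1.5] t 5.8
45 [-25.  91.  12.] push F [-3.9  1.6 -3. ] t 6.0
```

View pics/d.png

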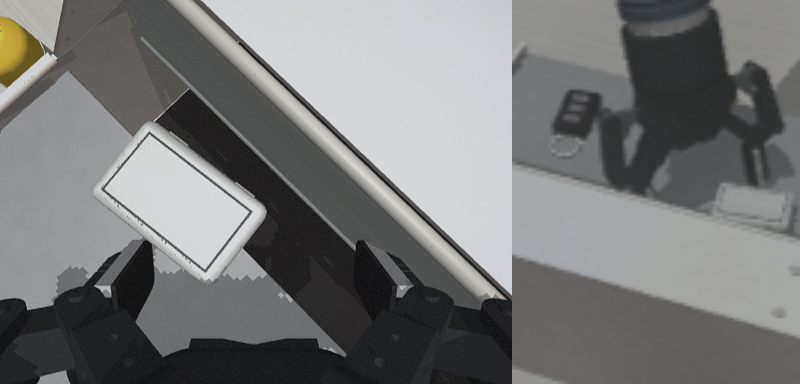

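The flap is wide open, with the force steady at about 4–5 N, and the tin overhangs the dark mouth. Next I hold the flap finger in place while turning the tool, so the other finger pushes the tin over.

```bash
python3 - <<'E'
from h import *
for a in (42,39,36,33,30): go(a,[.045-.0965*np.sin(np.radians(a)),.091,ZC],"push",.04)
pause(.3)
im=read_camera("wrist");s=read_camera("scene")
cv2.imwrite("pics/e.png",np.hstack([im[:,:,::-1],cv2.resize(s[130:258,190:286],(288,384))[:,:,::-1]]))
E
```

```text
42 [-20.  91.  12.] push F [-3.9  1.2 -2.3] t 6.4
39 [-16.  91.  12.] push F [-4.6 -0.5 -0.3] t 6.6
36 [-12.  91.  12.] push F [-4.4 -0.7 -0.9] t 6.9
33 [-8. 91. 12.] push F [-4.5  0.1 -0.4] t 7.1
30 [-3. 91. 12.] push F [-4.5 -0.7 -0.8] t 7.4
```

View pics/e.png

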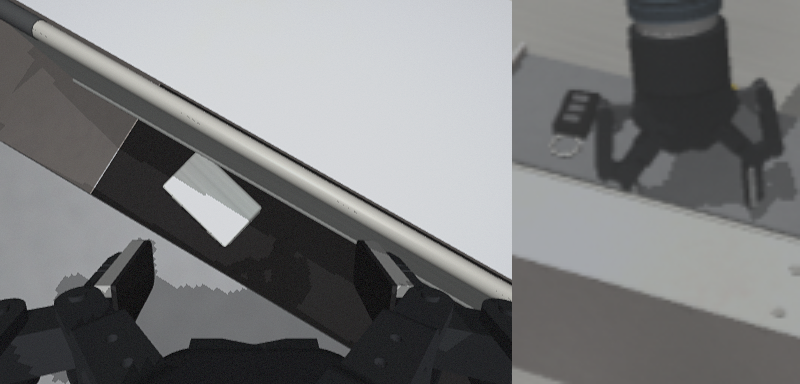

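The tin is off the sill and down in the box: it looks smaller and partly shaded at (212,200) inside the mouth. Now I retract straight back so the flap closes, then lift clear and check.

```bash
python3 - <<'E'
from h import *
for x in (-.03,-.065): go(30,[x,.091,ZC],"push",.06)
go(30,[-.065,.091,.15],"push",.12)
move_ptp([.5,.0,.33],[.70710678,.70710678,0,0])
pause(.5);print(read_ft_force(),read_time_s())
im=read_camera("wrist");d=read_camera("side");P=camera_params("wrist")
for n in ("car_key","flap_edge"): print(n,[(np.round(box(onz("wrist",e["at"],.11,P))*1e3),round(e["confidence"],2)) for e in tip_of("wrist",n)])
cv2.imwrite("pics/f.png",np.hstack([cv2.resize(im,(400,300)),cv2.resize(d[110:320,120:400],(400,300))])[:,:,::-1])
E
```

```text
30 [-30.  91.  12.] push F [-0.7 -0.8  0.2] t 8.4
30 [-65.  91.  12.] push F [ 0.4 -0.3  0.1] t 9.1
30 [-65.  91. 150.] push F [-0.1 -0.7 -0.6] t 10.4
[ 0.52077209 -1.03407127  0.09308533] 11.7
car_key [(array([-56., -92.,  -0.]), 0.59), (array([-0.,  3., -0.]), 0.42)]
flap_edge [(array([-0.,  3., -0.]), 0.79)]
```

View pics/f.png

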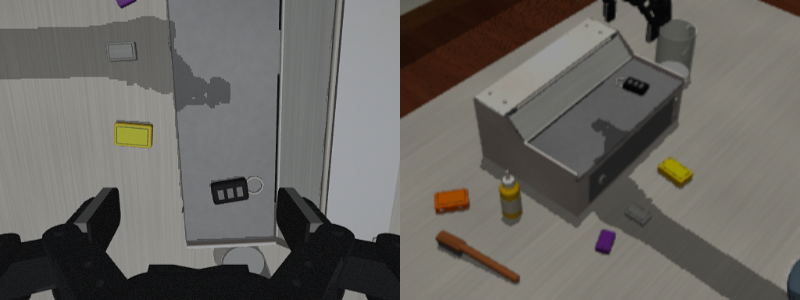

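The sill is clear of the tin, the flap is shut, and the key is still at (-56,-92). The bottle, jug, brush and look-alikes haven't moved, and the arm touches nothing.

```bash
python3 -c "
from bench import *
sign_off()"
```

```text
the job is handed in; nothing more can be done
```

The tin is in the lost-property box, the flap has closed again, and the job is handed in. I set the fingers diagonally so the leading one opened and held the flap, at about 4–5 N. Turning the tool then let the trailing finger push the larger grey tin over the sill edge.

- **Tin and flap:** the picture taken during the push showed the tin down inside the box. After I drew back, the pictures showed the sill empty of it and the flap shut.
- **Everything else:** the car key is still on the sill at about (-56, -92) mm in the box frame. The bottle, brush, jug and look-alike tins look undisturbed in the pictures.
- **Limits:** the highest wrist force I read was about 5 N, and the robot's clock was at about 12 s at the last check. The arm was touching nothing at hand-in.
- **Disagreements:** no check failed. The scene and side cameras differed by about 1 cm early on, so I measured from the wrist camera, which repeated to about 3 mm.

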